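Unstack the carrying board on the patio stool

ROBOT

A 6-joint arm with a two-finger parallel gripper is mounted at the origin on the work surface. World frame = base frame: x ahead of the robot, y to its left, z up, the work surface at z = 0. Lengths are in mm, angles in rad, forces in N, time in s.
With the tool pointing down it reaches from about 300 to 775 mm from the base axis. Payload 14.6 kg.
Tool frame: the origin (TCP) lies on the front face of the gripper's body, between the roots of the fingers; the fingertips stand 97 mm ahead of it and the grasp point (between the pads) lies 78 mm ahead of it; z points along the fingers, y is the line along which they close (so a half turn about z gives the same grasp; the last joint's range is limited). The gripper opens to 94 mm and grips with 3 to 60 N. Pads are 16 mm wide; open, the fingers measure 119 mm over their backs; the gripper's body (75 mm by 177 mm) begins 78 mm behind the grasp point.
Start: joints at [1.07, 0.3, 1.521, -0, 1.321, -0.067], TCP at [231.173, 499.048, 302.646] pointing down, gripper open.
Joint ranges: [-3.03, 3.03], [-0.79, 2.21], [0.23, 2.52], [-1.04, 4.18], [0, 3.07], [-2.55, 2.55]. Speed limits (rad/s): [2.22, 2.22, 2.57, 3.14, 3.14, 3.14].

INTERFACE

Orientations are given as [roll, pitch, yaw] about the fixed x, y, z axes, in that order (R = Rz(yaw) Ry(pitch) Rx(roll)).
In Python, from cell import * gives the robot as it stands.
- The arm moves only by the tool carry_out, never from a script. Its arguments are lists of equal length, an entry for each row: "slide": the shift along the world's x, y, z scaled (see below), a list of three; "dr": the turn, a rotation vector about the world's x, y, z scaled (see below), a list of three; "gripper": the opening in per cent of the stroke, from 0 (shut) to 100 (fully open). A call has 1 to 10 rows; each row is the pose to reach, as a shift and turn from the pose commanded when the call began, turning the shorter way round; what a row does not reach only later rows make up. The controller multiplies each number of a shift by 0.25 m and each number of a turn by 360 degrees. A row lasts 1/12 s, in which the tool goes at most 41.7 mm and 7.16 degrees, less where a joint would pass 70% of its speed; a pose out of reach is approached as far as the arm can. A call with a number of a shift or a turn outside -1 to 1 is refused whole. A call with a gripper value outside its range is refused whole. The fingers move at their own pace and stop on an object; "newtons" is the grip in N (left out, the last holds). Time passes only in rows, so rows that repeat a pose let the fingers close. It gives the time, the measured TCP pose, the force, the opening and the grip force at its end, in the units of the state.
- read_state(): the state, without advancing time (a new reading comes with each control period).
- camera(name): name is "scene" or "top" or "wrist"; returns the picture (400x640x3 uint8, red, green, blue); there is no depth.
- camera_model(name): a dict with "vfov" (degrees; the focal length in pixels is half the picture's height over the tangent of half this angle, whatever the lens; pixels are square), "cx", "cy" (the principal point, pixels), "R" (3x3) and "t" (3): a world point X has camera coordinates R X + t. Camera axes: x right, y down, z forward; pixel columns grow to the right and rows downward; lengths in mm; the calibration is good to about 2 mm. A picture is of the moment at which its call begins: read the wrist's pose just before it. camera_model takes no time and is no camera call; for the wrist camera it gives the pose at the moment of the call.
- sign_off(): hands the job in; it is judged then, once.
The state is a dict: "clock": time; "joints": joint angles; "qd": joint speeds; "effort": joint torques, N m; "eef_pos": TCP position; "eef_rot": TCP orientation; "wrist_force": force on the tool from outside, world axes, zero at the start; "moment": the same for the moment, N m; "finger_gap": finger opening in mm; "finger_force": force on a finger pad.
Only numpy, scipy, OpenCV 4.12 (cv2) and the standard library are available. Lean on these libraries where they do the work, as an engineer would, in place of code of your own. Each camera call takes 0.05 s, during which the arm holds its last target. There are 200 camera calls.

TASK

The evening things were carried out stacked on the narrow wooden board. Take the stack apart from the top, one thing at a time: first stand the little lantern in the middle of the square tile, then the glass tumbler in the middle of the round cork coaster, then the flowerpot in the middle of its saucer, and last, once it is empty, lay the board centred on the long cork mat and lined up with it; the board, and each thing on it, stays put until its own turn. Set everything down upright without dropping it, let go, and leave the amber jar and the white plate where they are.

Things in the scene. Friction and masses are not known exactly. Their poses are not given: they have to be found in the camera images.
- lantern_mid (a point): Small battery lantern upright in the flowerpot, sticking out above it; point = its centre, 60 mm above its foot, z up. 128 mm tall: black foot 44 mm diameter (0-30 mm up), white tube 38 mm (30-100 mm up, thin wires on it), black cap 44 mm (100-118 mm up), small steel toggle on top. 0.15 kg. Foot on the pot's floor with about 3 mm play all round; what is over 58 mm up is above the pot's rim.
- tumbler_mid (a point): Ribbed clear glass tumbler, open at the top, standing upright on the board near one end; point = its centre, half-way up, z up. 95 mm tall, 54 mm diameter at the foot, 62 mm at the rim, walls 3 mm. 0.2 kg.
- pot_mid (a point): Orange plastic flowerpot standing upright on the board near the end away from the tumbler, the lantern inside it; point = its centre, half-way up, z up. 62 mm tall, 56 mm diameter at the foot, widening to 63 mm at 44 mm up, then a straight collar 68 mm diameter from 46 to 62 mm up; walls 3 mm, floor 4 mm. 0.06 kg without the lantern.
- board_mid (a point): Narrow wooden serving board with round ends, lying flat on the stool top: 200 mm long (x), 64 mm wide (y), 18 mm thick (z); point = its centre, 9 mm above its underside. At the start it carries the pot and the tumbler, each about 62 mm from its centre along its length. 0.16 kg; both ends alike.
- tile: Square pale stone tile, fixed, 90 x 90 mm, 6 mm thick; origin = centre of its underside on the stool top. Place of the lantern.
- coaster: Round cork coaster, fixed, 90 mm diameter, 5 mm thick; origin = centre of its underside on the stool top. Place of the tumbler.
- saucer: Round terracotta saucer, fixed, 102 mm diameter over its rim, 12 mm high, inner floor about 80 mm diameter and 4 mm above the stool top; origin = centre of its underside. Place of the flowerpot.
- mat: Long cork mat, fixed, 230 mm (x) by 90 mm (y), 4 mm thick; origin = centre of its underside on the stool top. Place of the board, the long sides parallel (either way round).
- jar: Bystander: small loose closed amber glass jar with a steel cap, 56 mm diameter, 62 mm tall; origin = centre of its underside. Leave it.
- plate: Bystander: loose white melamine plate lying flat beyond the work, 160 mm diameter, 16 mm high; origin = centre of its underside. Leave it. (A wooden spoon lies beside it.)
Not all that is in view belongs to the job. There is more than one size of the saucer; the job needs the smaller.

How it is judged:
By the outcome, as a careful person would: the job done as asked, in the order asked, and still so for the second after the job is handed in, with the robot touching nothing.
It also fails if it takes over 99 s, if anything falls off the work surface, if the arm or the gripper's body presses on something with over 40 N, if the wrist force passes 120 N, or if a joint passes its speed limit or range.

## Working session

There is one attempt and no reset: what is moved stays moved. The work goes in short steps, Python scripts to look and compute and a tool call to move; the robot and the scene stay as the last step left them, time stands still between calls to the robot, and variables do not carry over. Pictures are saved under pics/ and viewed, at most 18 in all, crops included, and the job is handed in when it is done.

Besides the shell and the picture viewer there is one more tool, called after "Request:" as name(argument=value, ...), one argument or row to a line, values as JSON. carry_out: Moves the arm, as the interface text tells. Its arguments: {"type":"object","properties":{"slide":{"type":"array","items":{"type":"array","items":{"type":"number","minimum":-1,"maximum":1}}},"dr":{"type":"array","items":{"type":"array","items":{"type":"number","minimum":-1,"maximum":1}}},"gripper":{"type":"array","items":{"type":"number"}},"newtons":{"type":"number"}},"required":["slide","dr","gripper"]}

```bash
ls; mkdir -p pics; python3 - <<'E'
from cell import *
import cv2,numpy as np
s=read_state();print(s)
for n in("top","scene"):
    im=camera(n);m=camera_model(n);print(n,m)
    cv2.imwrite(f"pics/{n}0.png",im[...,::-1])
E
```

```text
pics
{'clock': 0.0, 'joints': array([ 1.07039025e+00,  3.00436774e-01,  1.52157849e+00, -4.88183541e-06,
        1.32070365e+00, -6.65836024e-02]), 'qd': array([-0.00065374,  0.00017813,  0.00068969,  0.00138965, -0.00132888,
       -0.00066632]), 'effort': array([ 8.16944539e-04, -5.31816816e+01, -3.52743316e+01,  7.08862580e-02,
        2.44090625e-02, -9.33171577e-05]), 'eef_pos': array([231.10972941, 498.91847952, 302.10619585]), 'eef_rot': array([-3.14046858e+00, -7.02166321e-05,  2.70777135e+00]), 'wrist_force': array([0.24141502, 0.91793286, 1.02689661]), 'moment': array([-0.00716212, -0.02473203,  0.00939083]), 'finger_force': 0.0, 'finger_gap': 94.13902240379073}
top {'vfov': 56.851710536933155, 'cx': 319.2190917779233, 'cy': 194.90148437310185, 'R': array([[-0.03172855, -0.99948003, -0.00574123],
       [-0.97139433,  0.03218847, -0.23528059],
       [ 0.23534305, -0.00188812, -0.97191053]]), 't': array([ 21.46798983, 594.89263916, 791.74374587])}
scene {'vfov': 47.9523252184452, 'cx': 326.6497710282237, 'cy': 207.88511388424908, 'R': array([[ 0.25819525,  0.96607182, -0.00636029],
       [ 0.81692715, -0.22183934, -0.53236955],
       [-0.51571819,  0.13225939, -0.84648816]]), 't': array([-165.44476472, -416.43268934, 1325.39689799])}
```

View pics/top0.png

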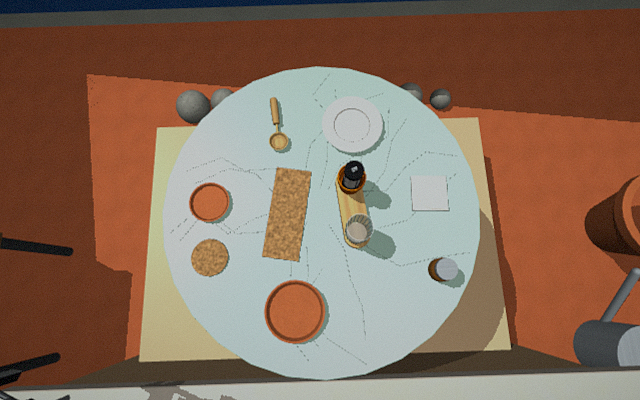

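View pics/scene0.png

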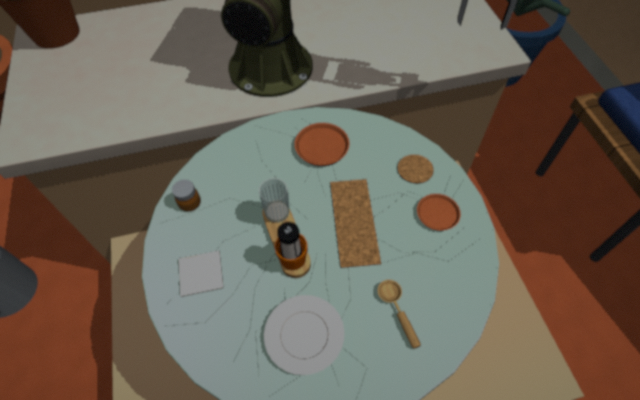

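The top view shows: lantern in pot at (352,177), tumbler at (358,230), tile (430,193), mat (287,214), coaster (210,258), jar (443,269), plate (352,124). There are two saucers: one at (210,202), about 40 px across, and one at (296,312), about 62 px across. The first is the smaller and should measure 102 mm. I'll check that by measurement and a crop.

```bash
cat >h.py <<'E'
from cell import *
import cv2,numpy as np
def ray(m,uv,h=400):
    f=h/2/np.tan(np.radians(m["vfov"])/2)
    d=np.array([(uv[0]-m["cx"])/f,(uv[1]-m["cy"])/f,1.])
    return -m["R"].T@m["t"], m["R"].T@d
def plane(m,uv,z):
    c,d=ray(m,uv); return c+d*(z-c[2])/d[2]
def tri(ms,uvs):
    A=np.zeros((3,3));b=np.zeros(3);L=[]
    for m,uv in zip(ms,uvs):
        c,d=ray(m,uv);d/=np.linalg.norm(d);P=np.eye(3)-np.outer(d,d);A+=P;b+=P@c;L.append((P,c))
    x=np.linalg.solve(A,b);return x,[np.linalg.norm(P@(x-c)) for P,c in L]
def proj(m,X):
    f=200/np.tan(np.radians(m["vfov"])/2);p=m["R"]@np.asarray(X,float)+m["t"];return np.array([f*p[0]/p[2]+m["cx"],f*p[1]/p[2]+m["cy"]])
def blob(mask,seed):
    mask=cv2.morphologyEx(mask.astype(np.uint8),cv2.MORPH_CLOSE,np.ones((3,3)))
    cs,_=cv2.findContours(mask,cv2.RETR_EXTERNAL,cv2.CHAIN_APPROX_NONE)
    return max((c for c in cs if len(c)>15),key=lambda c:cv2.pointPolygonTest(c,seed,True))
E
python3 - <<'E'
from h import *
im={n:cv2.imread(f"pics/{n}0.png") for n in("top","scene")};M={n:camera_model(n) for n in im}
seeds=dict(saucer=((210,202),(438,212)),big=((296,312),(322,145)),coaster=((210,258),(415,169)),mat=((287,214),(355,222)),tile=((430,193),(200,272)),plate=((352,124),(304,334)))
for k,(a,b) in seeds.items():
    uv=[]
    out=[]
    for n,s in zip(im,(a,b)):
        hsv=cv2.cvtColor(im[n],cv2.COLOR_BGR2HSV)
        if k in("tile","plate"): 
            mask=(hsv[...,1]<(22 if n=='top' else 28))&(hsv[...,2]>110)
        else: mask=(hsv[...,1]>80)
        c=blob(mask,s);r=cv2.minAreaRect(c)
        mo=cv2.moments(c);uv.append((mo['m10']/mo['m00'],mo['m01']/mo['m00']));out.append((np.round(r[1],1),round(r[2],1)))
    x,e=tri([M['top'],M['scene']],uv)
    print(k,np.round(uv,1).tolist(),out,np.round(x,1),np.round(e,1))
for n,bx in(("top",(330,140,400,260)),("top",(170,170,340,350))):
    c=im[n][bx[1]:bx[3],bx[0]:bx[2]];cv2.imwrite(f"pics/crop_{bx[0]}.png",cv2.resize(c,None,fx=3.3,fy=3.3,interpolation=cv2.INTER_CUBIC))
E
```

```text
saucer [[208.8, 201.8], [438.0, 211.8]] [(array([38., 40.]), 90.0), (array([36., 42.]), 90.0)] [601.8 278.5   8.6] [0.4 0.4]
big [[294.4, 311.3], [321.3, 143.8]] [(array([63., 60.]), 90.0), (array([42., 54.]), 90.0)] [333.2  68.4   9.8] [0.4 0.4]
coaster [[209.1, 257.3], [415.0, 168.5]] [(array([34.6, 36.8]), 45.0), (array([27., 34.]), 90.0)] [465.  274.9   1.2] [0.1 0.1]
mat [[286.7, 214.2], [354.2, 223.6]] [(array([36.5, 90.6]), 8.3), (array([86.2, 39.9]), 82.9)] [568.3  86.4 -15.5] [0.1 0.1]
tile [[428.9, 192.5], [228.4, 310.2]] [(array([38.3, 37.3]), 88.2), (array([245.6, 153.1]), 46.2)] [ 645.7 -278.4 -122.8] [34.8 34.8]
plate [[351.8, 123.8], [228.4, 310.2]] [(array([56., 60.]), 90.0), (array([245.6, 153.1]), 46.2)] [ 755.6 -145.   119.7] [66.6 66.6]
```

```bash
python3 - <<'E'
from h import *
im={n:cv2.imread(f"pics/{n}0.png") for n in("top","scene")};M={n:camera_model(n) for n in im}
seeds=dict(saucer=((210,202),(438,212),12),big=((296,312),(322,145),14),coaster=((210,258),(415,169),5),mat=((287,214),(355,222),4),tile=((430,193),(200,272),6))
for k,(a,b,z) in seeds.items():
    for n,s in zip(im,(a,b)):
        hsv=cv2.cvtColor(im[n],cv2.COLOR_BGR2HSV)
        if k=="tile": mask=(hsv[...,1]<(22 if n=='top' else 18))&(hsv[...,2]>110)
        else: mask=hsv[...,1]>80
        c=blob(mask,s)[:,0,:].astype(float)
        P=np.array([plane(M[n],p,z)[:2] for p in c]).astype(np.float32)
        r=cv2.minAreaRect(P);print(k,n,np.round(r[0],1),np.round(r[1],1),round(r[2],1), len(c))
E
```

```text
saucer top [601.1 277.5] [100.1  97. ] 88.1 111
saucer scene [603.1 277. ] [96.7 99.3] 68.9 112
big top [334.5  69.4] [139.3 139.7] 88.0 174
big scene [335.   66.8] [138.7 139.3] 74.7 137
coaster top [465.1 273.4] [86.7 85.8] 45.3 101
coaster scene [466.9 273.6] [83.3 86. ] 33.7 87
mat top [569.  84.] [ 89.2 228.6] 80.5 244
mat scene [570.2  83.6] [ 87.9 226.9] 80.5 238
tile top [ 604.8 -275.1] [95.6 98.3] 88.1 147
tile scene [ 610.3 -274.7] [93.2 95.2] 87.5 158
```

View pics/crop_330.png

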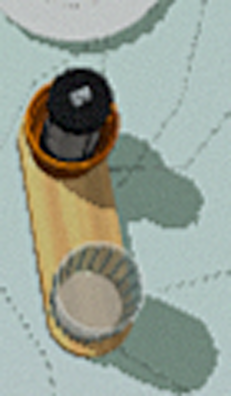

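View pics/crop_170.png

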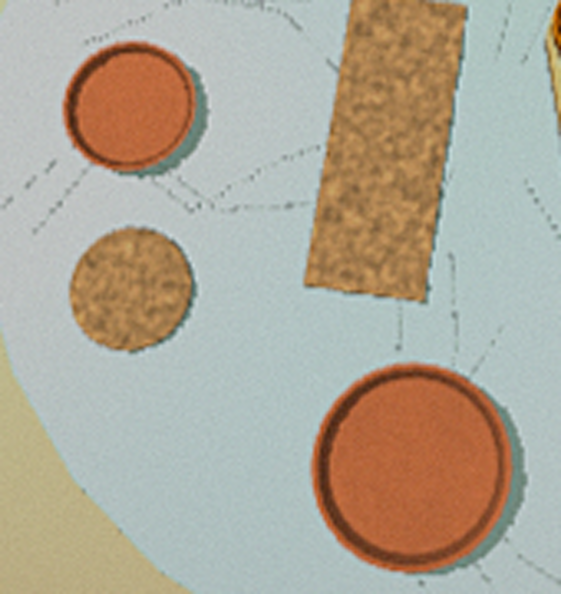

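The crops show the small saucer at top px (209,202), which measures about 100 mm, against the big one at (294,311), about 139 mm. So the small one fits 102 mm. The mat is clear, with its long axis at about -9.5°. Next I'll locate the stack roughly.

```bash
python3 - <<'E'
from h import *
im={n:cv2.imread(f"pics/{n}0.png") for n in("top","scene")};M={n:camera_model(n) for n in im}
q=lambda x,y:(330+x/3.3,140+y/3.3)
print("cap",plane(M['top'],q(79,95),140),"pot rim",plane(M['top'],q(73,127),80),"tumbler rim",plane(M['top'],q(99,290),113),"base",plane(M['top'],q(87,300),22))
for n,p in(("p1",(24,150)),("p2",(46,320)),("p3",(116,160)),("p4",(124,250))): print(n,plane(M['top'],q(*p),18))
print(tri([M['top'],M['scene']],[q(79,92),(288,231)]))
w=camera_model('wrist');s=read_state();print(w)
from scipy.spatial.transform import Rotation as Ro
R=Ro.from_euler('xyz',s['eef_rot']).as_matrix();c=-w['R'].T@w['t'];print("cam in tool",R.T@(c-s['eef_pos']),"\n",w['R']@R)
print(R)
E
```

```text
cap [634.59093275 -75.16863949 140.        ] pot rim [629.96671886 -75.81169042  80.        ] tumbler rim [508.59755487 -83.85268049 113.        ] base [514.82226183 -84.67607481  22.        ]
p1 [630.88956172 -43.76413308  18.        ]
p2 [501.65589846 -54.28567404  18.        ]
p3 [ 620.76982616 -112.82616071   18.        ]
p4 [ 551.70879664 -114.54895217   18.        ]
(array([636.18622753, -75.07462454, 141.52490162]), [np.float64(0.049444597867666626), np.float64(0.049444597867688594)])
{'vfov': 70.90464333144641, 'cx': 320.21568124602175, 'cy': 204.55434601784984, 'R': array([[ 4.20831290e-01,  9.07138861e-01,  3.35187152e-04],
       [ 8.72761550e-01, -4.04983994e-01,  2.72534844e-01],
       [ 2.47362693e-01, -1.14398651e-01, -9.62145855e-01]]), 't': array([-549.6469331 ,  -27.2849916 ,  390.69726607])}
cam in tool [ 79.92663042  -0.39318472 -81.37072728] 
 [[-5.69340013e-04  9.99998909e-01 -1.36307023e-03]
 [-9.62134269e-01 -9.19320591e-04 -2.72574400e-01]
 [-2.72575356e-01  1.15626907e-03  9.62133743e-01]]
[[-9.07378366e-01  4.20314501e-01 -4.70084627e-04]
 [ 4.20314762e-01  9.07377906e-01 -9.15027428e-04]
 [ 4.19451074e-05 -1.02785960e-03 -9.99999471e-01]]
```

Request:
carry_out(
  slide=[
    [0.6,-1,0],
    [0.6,-1,0],
    [0.6,-1,0],
    [0.6,-1,0],
    [0.6,-1,0],
    [0.6,-1,0],
    [0.6,-1,0],
    [0.6,-1,0],
  ],
  dr=[
    [0,0,0.069],
    [0,0,0.069],
    [0,0,0.069],
    [0,0,0.069],
    [0,0,0.069],
    [0,0,0.069],
    [0,0,0.069],
    [0,0,0.069],
  ],
  gripper=[100,100,100,100,100,100,100,100],
)

```text
clock: 0.77
eef_pos: [383.0, 245.2, 302.6]
eef_rot: [-3.141, 0.0, 3.138]
wrist_force: [0.2, -0.0, 0.1]
finger_gap: 93.8
finger_force: 0.0
```

Request:
carry_out(
  slide=[
    [0.7,-1,0],
    [0.7,-1,0],
    [0.7,-1,0],
    [0.7,-1,0],
    [0.7,-1,0],
    [0.7,-1,0],
    [0.7,-1,0],
    [0.7,-1,0],
    [0.7,-1,0],
  ],
  dr=[
    [0,0,0],
    [0,0,0],
    [0,0,0],
    [0,0,0],
    [0,0,0],
    [0,0,0],
    [0,0,0],
    [0,0,0],
    [0,0,0],
  ],
  gripper=[100,100,100,100,100,100,100,100,100],
)

```text
clock: 1.52
eef_pos: [557.2, -3.2, 301.7]
eef_rot: [-3.141, -0.001, 3.138]
wrist_force: [-0.5, -0.5, -0.1]
finger_gap: 94.0
finger_force: 0.0
```

Request:
carry_out(
  slide=[
    [0,-0.32,0],
    [0,-0.32,0],
    [0,-0.32,0],
    [0,-0.32,0],
    [0,-0.32,0],
  ],
  dr=[
    [0,0,0],
    [0,0,0],
    [0,0,0],
    [0,0,0],
    [0,0,0],
  ],
  gripper=[100,100,100,100,100],
)

```text
clock: 1.93
eef_pos: [555.9, -79.7, 302.6]
eef_rot: [3.141, -0.0, -3.141]
wrist_force: [0.4, -0.5, -0.3]
finger_gap: 93.8
finger_force: 0.0
```

```bash
python3 - <<'E'
from h import *
s=read_state();m=camera_model("wrist");print(s['clock'],s['eef_pos'],s['eef_rot'],s['wrist_force'])
im=camera("wrist");cv2.imwrite("pics/w1.png",im[...,::-1]);np.save("w1.npy",m,allow_pickle=True)
E
```

```text
1.9333 [555.94291031 -79.65006863 302.63210015] [ 3.14123048e+00 -2.01282814e-04 -3.14130886e+00] [ 0.44143003 -0.54172634 -0.25098409]
```

View pics/w1.png

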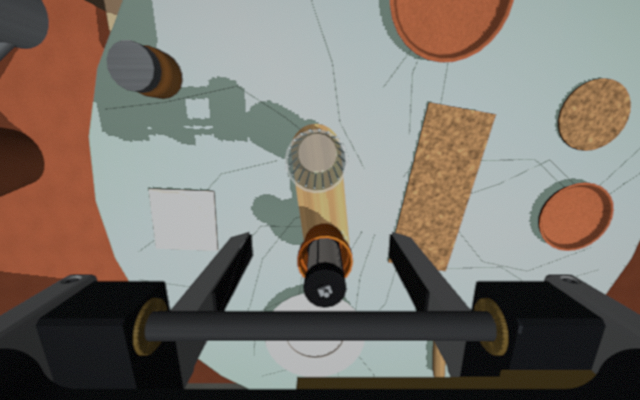

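The wrist view shows the lantern cap toggle at (324,291), pot rim around (326,252), tumbler rim around (316,160), and bare board between them. The tile corners are clear at (150,188) to (217,250).

```bash
python3 - <<'E'
from h import *
m=np.load("w1.npy",allow_pickle=True).item();T=camera_model("top")
im=cv2.imread("pics/w1.png");hsv=cv2.cvtColor(im,cv2.COLOR_BGR2HSV)
print("toggle w",plane(m,(324,291),148),"tri",tri([m,T],[(324,291),(354.2,168.8)]))
print("tumbler rim",plane(m,(316,160),113),"foot",plane(m,(318.5,152.5),21))
print("pot rim",plane(m,(326,254),80))
E_=[]
for r in range(193,224):
    row=(hsv[r,:,1]>60)&(hsv[r,:,0]<30);x=np.where(row[270:380])[0]+270
    E_.append((plane(m,(x.min(),r),18)[:2],plane(m,(x.max()+1,r),18)[:2]))
E_=np.array(E_)
for k in(0,1):
    p=np.polyfit(E_[:,k,0],E_[:,k,1],1);print("edge",p,"angle",np.degrees(np.arctan(p[0])),"y at 573",np.polyval(p,573),"res",np.std(E_[:,k,1]-np.polyval(p,E_[:,k,0])))
g=hsv[180:260,140:230];mask=np.zeros(im.shape[:2],bool);mask[170:265,130:235]=True
v=hsv[...,2].astype(int);print("tile hsv",hsv[220,185],"bg",hsv[180,230],hsv[220,130],hsv[260,180])
th=(hsv[...,1]<(int(hsv[215:225,180:190,1].mean())+int(hsv[255:262,170:200,1].mean()))/2)&mask
c=blob(th,(185,220))[:,0,:].astype(float);P=np.array([plane(m,p,6)[:2] for p in c]).astype(np.float32);print("tile",cv2.minAreaRect(P))
for n,s,z in(("mat",(440,190),4),("saucer",(575,215),12),("coaster",(594,114),5)):
    c=blob((hsv[...,1]>80),s)[:,0,:].astype(float);P=np.array([plane(m,p,z)[:2] for p in c]).astype(np.float32);print(n,cv2.minAreaRect(P),cv2.minEnclosingCircle(P))
E
```

```text
toggle w [628.8536654  -75.88454268 148.        ] tri (array([634.93081253, -75.79905458, 138.6762936 ]), [np.float64(0.07655901596457071), np.float64(0.07655901596461456)])
tumbler rim [508.34869447 -83.46583747 113.        ] foot [509.83620091 -81.4687694   21.        ]
pot rim [623.02235015 -72.55015764  80.        ]
edge [ 1.31729584e-01 -1.85134084e+02] angle 7.504341445540676 y at 573 -109.65303191146188 res 0.42871342057905193
edge [   0.11282049 -110.37842068] angle 6.436919551476501 y at 573 -45.73227745911781 res 0.3871461788296352
tile hsv [ 90   3 189] bg [ 90  19 188] [ 88  19 186] [ 90  16 187]
tile ((605.9786376953125, -272.59783935546875), (91.29927825927734, 90.61808013916016), 87.43424987792969)
mat ((567.237548828125, 83.61878967285156), (88.81434631347656, 227.34739685058594), 80.46044921875) ((566.8900146484375, 84.06193542480469), 120.30630493164062)
saucer ((600.2706298828125, 276.6634826660156), (99.83143615722656, 99.39987182617188), 15.834823608398438) ((600.0984497070312, 276.5035400390625), 50.95625305175781)
coaster ((463.93780517578125, 272.7890930175781), (89.33739471435547, 85.88129425048828), 89.97779846191406) ((464.32550048828125, 272.786376953125), 44.88102340698242)
```

Request:
carry_out(
  slide=[
    [0.304,0.02,0],
    [0.304,0.02,0],
    [0.304,0.02,-0.16],
    [0.304,0.02,-0.16],
    [0.304,0.02,-0.16],
  ],
  dr=[
    [0,0,0],
    [0,0,0],
    [0,0,0],
    [0,0,0],
    [0,0,0],
  ],
  gripper=[100,100,100,100,100],
)

```text
clock: 2.4
eef_pos: [631.4, -74.4, 261.0]
eef_rot: [3.141, -0.005, -3.14]
wrist_force: [0.3, -1.1, 0.9]
finger_gap: 94.2
finger_force: 0.0
```

```bash
python3 - <<'E'
from h import *
s=read_state();m=camera_model("wrist");print(s['clock'],s['eef_pos'],s['eef_rot'])
im=camera("wrist");cv2.imwrite("pics/w2.png",im[...,::-1]);np.save("w2.npy",m,allow_pickle=True)
E
```

```text
2.4 [631.39769864 -74.36793686 260.97338222] [ 3.14064098 -0.0049907  -3.14012344]
```

View pics/w2.png

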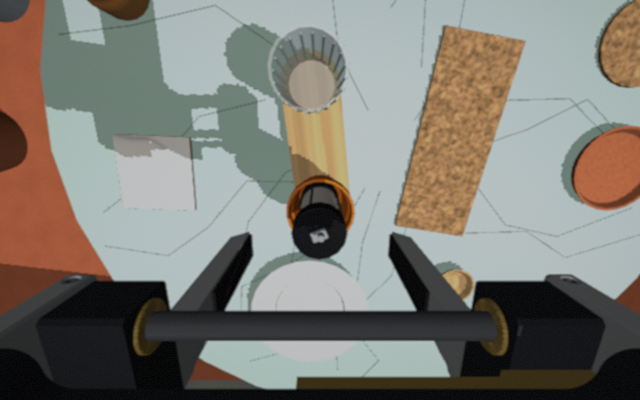

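The close view shows the lantern cap disc at about (319,231) with its lower edge at row 258, and the pot rim at (321,205).

```bash
python3 - <<'E'
from h import *
m=np.load("w2.npy",allow_pickle=True).item()
im=cv2.imread("pics/w2.png");hsv=cv2.cvtColor(im,cv2.COLOR_BGR2HSV)
mask=np.zeros((400,640),bool);mask[180:262,285:355]=True
b=(hsv[...,2]<70)&mask
c=blob(b,(319,222));c=c[:,0,:];e=c[(c[:,1]>226)].astype(np.float32)
P=np.array([plane(m,p,140)[:2] for p in e]).astype(np.float32)
# circle fit
A=np.c_[2*P,np.ones(len(P))];x=np.linalg.lstsq(A,(P**2).sum(1),rcond=None)[0];print("cap",x[:2],"r",np.sqrt(x[2]+x[0]**2+x[1]**2))
o=(hsv[...,0]<18)&(hsv[...,1]>130)&mask
c=blob(o|b,(319,205))[:,0,:];y=c[:,1];print(c.min(0),c.max(0))
e=c[(y>185)&(y<212)].astype(float);P=np.array([plane(m,p,80)[:2] for p in e]);A=np.c_[2*P,np.ones(len(P))];x=np.linalg.lstsq(A,(P**2).sum(1),rcond=None)[0];print("pot",x[:2],"r",np.sqrt(x[2]+x[0]**2+x[1]**2))
t=[plane(m,p,113)[:2] for p in((269,70),(346,70))];print("tumbler rim",t,plane(m,(307,68),113))
E_=[]
for r in range(115,172):
    x=np.where(((hsv[r,:,1]>60)&(hsv[r,:,0]<30))[260:380])[0]+260
    E_.append((plane(m,(x.min(),r),18)[:2],plane(m,(x.max()+1,r),18)[:2]))
E_=np.array(E_)
for k in(0,1):
    p=np.polyfit(E_[:,k,0],E_[:,k,1],1);print("angle",np.degrees(np.arctan(p[0])),"y at 573",np.polyval(p,573))
E
```

```text
cap [631.63595622 -75.2683207 ] r 20.21639722897417
[288 180] [353 258]
pot [630.04622823 -74.20982378] r 31.54364764622864
tumbler rim [array([ 511.18113531, -112.60829056]), array([511.10976489, -54.93539848])] [509.77622965 -84.13788051 113.        ]
angle 7.148993634200777 y at 573 -109.52088685657597
angle 6.510201487644897 y at 573 -45.79232781056683
```

Request:
carry_out(
  slide=[
    [0,-0.003,-0.1],
    [0,-0.003,-0.2],
    [0,-0.003,-0.28],
    [0,-0.003,-0.32],
    [0,-0.003,-0.32],
    [0,-0.003,-0.32],
  ],
  dr=[
    [0,0,0],
    [0,0,0],
    [0,0,0],
    [0,0,0],
    [0,0,0],
    [0,0,0],
  ],
  gripper=[100,100,100,100,100,55],
)

```text
clock: 2.95
eef_pos: [632.4, -76.6, 184.5]
eef_rot: [-3.141, 0.001, 3.142]
wrist_force: [0.9, 0.3, 0.7]
finger_gap: 90.3
finger_force: 0.0
```

Request:
carry_out(
  slide=[
    [0,0,0],
    [0,0,0],
    [0,0,0],
    [0,0,0],
    [0,0,0],
    [0,0,0],
    [0,0,0],
    [0,0,0],
  ],
  dr=[
    [0,0,0],
    [0,0,0],
    [0,0,0],
    [0,0,0],
    [0,0,0],
    [0,0,0],
    [0,0,0],
    [0,0,0],
  ],
  gripper=[50,47,44,42,40,38,36,30],
  newtons=15,
)

```text
clock: 3.62
eef_pos: [632.2, -76.7, 182.7]
eef_rot: [3.142, 0.0, 3.141]
wrist_force: [0.7, 0.2, 1.5]
finger_gap: 43.5
finger_force: 15.0
```

Gap is 43.5 mm rather than 38, so the pads are touching the cap's lower edge or the wires. I'll reopen and grip the cap squarely instead.

Request:
carry_out(
  slide=[
    [0,0,0],
    [0,0,0],
    [0,0,0.05],
    [0,0,0.1],
    [0,0,0.1],
    [0,0,0.1],
  ],
  dr=[
    [0,0,0],
    [0,0,0],
    [0,0,0],
    [0,0,0],
    [0,0,0],
    [0,0,0],
  ],
  gripper=[60,60,60,60,60,55],
)

```text
clock: 4.12
eef_pos: [632.5, -76.7, 209.2]
eef_rot: [-3.141, 0.003, 3.141]
wrist_force: [0.7, 0.0, -0.2]
finger_gap: 53.3
finger_force: 0.0
```

Request:
carry_out(
  slide=[
    [0,0,0],
    [0,0,0],
    [0,0,0],
    [0,0,0],
    [0,0,0],
  ],
  dr=[
    [0,0,0],
    [0,0,0],
    [0,0,0],
    [0,0,0],
    [0,0,0],
  ],
  gripper=[50,47,44,40,36],
  newtons=15,
)

```text
clock: 4.53
eef_pos: [632.1, -76.7, 207.3]
eef_rot: [3.141, -0.001, 3.141]
wrist_force: [-0.4, -0.1, -1.3]
finger_gap: 43.5
finger_force: 15.0
```

```bash
python3 - <<'E'
from h import *
s=read_state();m=camera_model("wrist");print(s['clock'],s['eef_pos'],s['finger_gap'],s['finger_force'],s['wrist_force'])
im=camera("wrist");cv2.imwrite("pics/w3.png",cv2.resize(im[100:340,170:490,::-1],None,fx=2,fy=2))
E
```

```text
4.5333 [632.07197378 -76.6757338  207.27517234] 43.51573929237802 14.999865889549255 [-0.42099518 -0.05602936 -1.33234292]
```

View pics/w3.png

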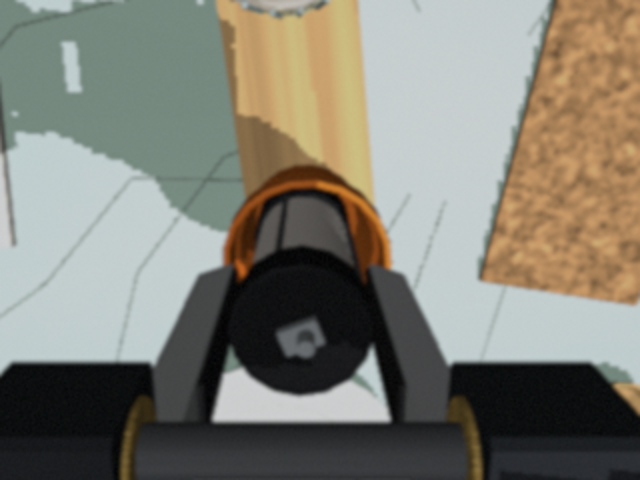

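The view shows the fingers gripping the black cap squarely at (300,320), with the pot around it at (308,215). Now I'll lift it.

Request:
carry_out(
  slide=[
    [0,0,0.02],
    [0,0,0.06],
    [0,0,0.12],
    [0,0,0.2],
    [0,0,0.28],
    [0,0,0.36],
    [0,0,0.4],
    [0,0,0.4],
  ],
  dr=[
    [0,0,0],
    [0,0,0],
    [0,0,0],
    [0,0,0],
    [0,0,0],
    [0,0,0],
    [0,0,0],
    [0,0,0],
  ],
  gripper=[36,36,36,36,36,36,36,36],
)

```text
clock: 5.25
eef_pos: [632.5, -76.8, 310.7]
eef_rot: [-3.141, 0.004, 3.141]
wrist_force: [-0.8, 0.4, -0.7]
finger_gap: 43.7
finger_force: 15.0
```

Request:
carry_out(
  slide=[
    [-0.01,-0.05,0],
    [-0.02,-0.13,0],
    [-0.03,-0.23,0],
    [-0.05,-0.33,0],
    [-0.06,-0.43,0],
    [-0.07,-0.53,0],
    [-0.09,-0.63,0],
    [-0.1,-0.73,0],
    [-0.1,-0.79,0],
    [-0.1,-0.79,0],
  ],
  dr=[
    [0,0,0],
    [0,0,0],
    [0,0,0],
    [0,0,0],
    [0,0,0],
    [0,0,0],
    [0,0,0],
    [0,0,0],
    [0,0,0],
    [0,0,0],
  ],
  gripper=[36,36,36,36,36,36,36,36,36,36],
)

```text
clock: 6.08
eef_pos: [606.2, -277.4, 305.9]
eef_rot: [3.141, -0.002, 3.138]
wrist_force: [-0.2, 0.1, -0.3]
finger_gap: 43.8
finger_force: 15.0
```

```bash
python3 - <<'E'
from h import *
for n in("wrist","scene"):
    s=read_state();m=camera_model(n)
    im=camera(n);np.save(f"{n}4.npy",m,allow_pickle=True)
    cv2.imwrite(f"pics/{n}4.png",im[...,::-1])
print(s['clock'],s['eef_pos'],s['finger_gap'],s['wrist_force'],s['joints'])
a=cv2.imread("pics/wrist4.png")[90:340,120:440];b=cv2.imread("pics/scene4.png")[170:320,150:400]
b=cv2.resize(b,None,fx=1.28,fy=1.28);b=cv2.resize(b,(400,250));a=cv2.resize(a,(400,312))
cv2.imwrite("pics/both4.png",np.hstack([a,cv2.copyMakeBorder(b,0,62,0,0,cv2.BORDER_CONSTANT)]))
E
```

```text
6.1333 [ 606.68000798 -275.64738696  306.1934692 ] 43.59209744128405 [ 0.26281239  0.41937237 -1.84717618] [-4.81419104e-01  5.66057501e-01  1.13711112e+00 -8.07379147e-06
  1.44032645e+00 -2.04990747e+00]
```

View pics/both4.png

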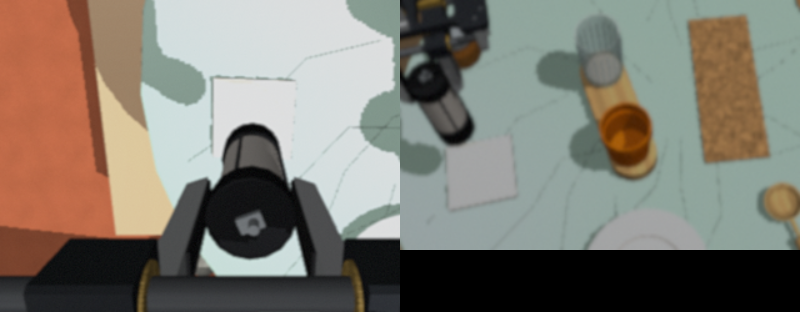

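The lantern hangs free over the tile, whose far edge is visible from (213,76) to (295,80) in the left crop, and the pot stayed on the board. I'll use that edge to refine the tile centre.

```bash
python3 - <<'E'
from h import *
m=np.load("wrist4.npy",allow_pickle=True).item()
a=np.array([plane(m,(120+u*.8,90+v*.8),6)[:2] for u,v in((213,76.5),(295,80.5))]);print(a,np.linalg.norm(a[1]-a[0]))
d=(a[1]-a[0])/np.linalg.norm(a[1]-a[0]);n=np.array([d[1],-d[0]]);n*=np.sign(n[0]);print(a.mean(0)+45*n)
print(plane(m,(120+252*.8,90+213*.8),118+122),read_state()['eef_pos'])
E
```

```text
[[ 559.4445458  -316.75704282]
 [ 564.04875858 -228.76266872]] 88.11474705128789
[ 606.685178   -275.11121672]
[ 601.45982358 -276.59783773  240.        ] [ 606.96904423 -274.45389952  306.53895591]
```

Request:
carry_out(
  slide=[
    [0,0,-0.08],
    [0,0,-0.18],
    [0,0,-0.28],
    [0,0,-0.36],
    [0,0,-0.41],
    [0,0,-0.44],
    [0,0,-0.45],
    [0,0,-0.456],
    [0,0,-0.456],
    [0,0,-0.456],
  ],
  dr=[
    [0,0,0],
    [0,0,0],
    [0,0,0],
    [0,0,0],
    [0,0,0],
    [0,0,0],
    [0,0,0],
    [0,0,0],
    [0,0,0],
    [0,0,0],
  ],
  gripper=[36,36,36,36,36,36,36,36,36,36],
)

```text
clock: 7.02
eef_pos: [607.5, -274.3, 194.8]
eef_rot: [-3.141, 0.002, 3.141]
wrist_force: [0.5, -0.1, -1.7]
finger_gap: 44.1
finger_force: 15.0
```

Request:
carry_out(
  slide=[
    [0,0,-0.004],
    [0,0,-0.007],
    [0,0,-0.007],
    [0,0,-0.007],
  ],
  dr=[
    [0,0,0],
    [0,0,0],
    [0,0,0],
    [0,0,0],
  ],
  gripper=[36,36,36,36],
)

```text
clock: 7.35
eef_pos: [607.2, -274.2, 192.0]
eef_rot: [-3.142, 0.0, 3.141]
wrist_force: [-0.4, 1.1, -1.8]
finger_gap: 43.7
finger_force: 15.0
```

Request:
carry_out(
  slide=[
    [0,0,-0.003],
    [0,0,-0.003],
    [0,0,-0.003],
  ],
  dr=[
    [0,0,0],
    [0,0,0],
    [0,0,0],
  ],
  gripper=[36,36,36],
)

```text
clock: 7.6
eef_pos: [607.2, -274.2, 191.3]
eef_rot: [-3.141, 0.0, 3.141]
wrist_force: [0.7, 0.0, -0.4]
finger_gap: 43.6
finger_force: 15.0
```

Request:
carry_out(
  slide=[
    [0,0,-0.003],
    [0,0,-0.003],
    [0,0,-0.003],
  ],
  dr=[
    [0,0,0],
    [0,0,0],
    [0,0,0],
  ],
  gripper=[36,36,36],
)

```text
clock: 7.85
eef_pos: [607.4, -274.2, 191.2]
eef_rot: [-3.141, 0.001, 3.141]
wrist_force: [-0.6, 1.1, 4.7]
finger_gap: 43.4
finger_force: 15.0
```

Contact reads +4.7 N, so the lantern is standing. I'll release slowly and go up.

Request:
carry_out(
  slide=[
    [0,0,0.002],
    [0,0,0.002],
    [0,0,0.002],
    [0,0,0.002],
    [0,0,0.002],
    [0,0,0.002],
    [0,0,0.002],
  ],
  dr=[
    [0,0,0],
    [0,0,0],
    [0,0,0],
    [0,0,0],
    [0,0,0],
    [0,0,0],
    [0,0,0],
  ],
  gripper=[48,50,55,65,80,90,100],
)

```text
clock: 8.43
eef_pos: [607.2, -274.2, 190.8]
eef_rot: [3.142, -0.0, 3.141]
wrist_force: [-0.3, 0.1, 0.3]
finger_gap: 75.1
finger_force: 0.0
```

Request:
carry_out(
  slide=[
    [0,0,0.06],
    [0,0,0.16],
    [0,0,0.28],
    [0,0,0.4],
    [0,0,0.4],
  ],
  dr=[
    [0,0,0],
    [0,0,0],
    [0,0,0],
    [0,0,0],
    [0,0,0],
  ],
  gripper=[100,100,100,100,100],
)

```text
clock: 8.85
eef_pos: [608.0, -274.6, 297.7]
eef_rot: [-3.137, 0.008, 3.141]
wrist_force: [0.9, 0.9, 0.4]
finger_gap: 94.1
finger_force: 0.0
```

Request:
carry_out(
  slide=[
    [-0.05,0.1,0],
    [-0.12,0.24,0],
    [-0.19,0.38,0],
    [-0.26,0.52,-0.04],
    [-0.33,0.66,-0.08],
    [-0.388,0.76,-0.12],
    [-0.388,0.76,-0.12],
    [-0.388,0.76,-0.12],
  ],
  dr=[
    [0,0,0],
    [0,0,0],
    [0,0,0],
    [0,0,0],
    [0,0,0],
    [0,0,0],
    [0,0,0],
    [0,0,0],
  ],
  gripper=[100,100,100,100,100,100,100,100],
)

```text
clock: 9.52
eef_pos: [509.8, -83.3, 260.8]
eef_rot: [-3.142, -0.0, -3.14]
wrist_force: [0.6, -0.6, 0.3]
finger_gap: 94.0
finger_force: 0.0
```

```bash
python3 - <<'E'
from h import *
for n in("wrist","top"):
    s=read_state();m=camera_model(n)
    im=camera(n);np.save(f"{n}5.npy",m,allow_pickle=True)
    cv2.imwrite(f"pics/{n}5.png",im[...,::-1])
print(s['clock'],s['eef_pos'],s['eef_rot'])
a=cv2.imread("pics/wrist5.png")[60:320,160:480];b=cv2.imread("pics/top5.png")[130:290,300:480]
a=cv2.resize(a,(480,390),interpolation=2);b=cv2.resize(b,None,fx=1.75,fy=1.75,interpolation=2);cv2.imwrite("pics/both5.png",np.hstack([a,cv2.copyMakeBorder(b,0,390-b.shape[0],0,0,cv2.BORDER_CONSTANT)]))
E
```

```text
9.5667 [510.3903675  -84.17586697 261.20946771] [-3.14126759e+00  6.74712448e-04 -3.14107495e+00]
```

View pics/both5.png

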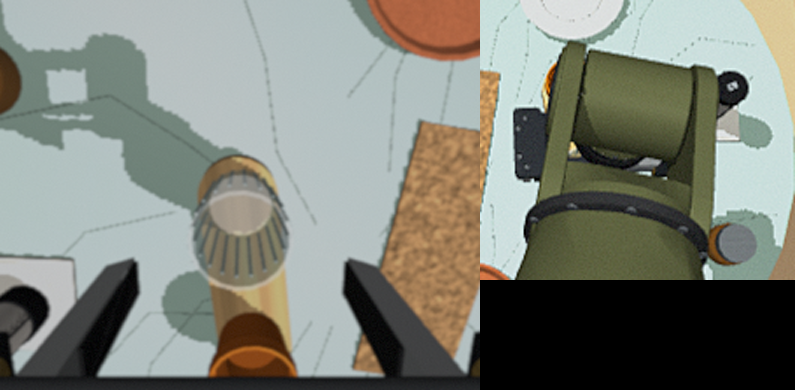

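The wrist crop shows the tumbler rim circle centred at (242,240) and its foot at (242,207). The pot is below it at (255,365). The lantern stands on the tile in the top view at (735,90).

```bash
python3 - <<'E'
from h import *
m=np.load("wrist5.npy",allow_pickle=True).item();q=lambda u,v:(160+u/1.5,60+v/1.5)
print("rim",plane(m,q(242,240.5),113),plane(m,q(193,240),113),plane(m,q(291,240),113),plane(m,q(242,193),113),plane(m,q(242,289),113))
print("foot",plane(m,q(241,158),18), plane(m,q(242,207),22))
E
```

```text
rim [508.99408018 -82.23238397 113.        ] [ 508.70858997 -110.38047432  113.        ] [508.67268792 -54.07786155 113.        ] [481.06561423 -82.29125356 113.        ] [539.44878528 -82.1681894  113.        ]
foot [474.76121058 -82.60438677  18.        ] [512.65918399 -81.7748324   22.        ]
```

Request:
carry_out(
  slide=[
    [0,0.006,-0.1],
    [0,0.006,-0.2],
    [0,0.006,-0.3],
    [0,0.006,-0.38],
    [0,0.006,-0.44],
    [0,0.006,-0.468],
    [0,0.006,-0.468],
    [0,0.006,-0.468],
  ],
  dr=[
    [0,0,0],
    [0,0,0],
    [0,0,0],
    [0,0,0],
    [0,0,0],
    [0,0,0],
    [0,0,0],
    [0,0,0],
  ],
  gripper=[100,100,100,100,100,100,90,80],
)

```text
clock: 10.28
eef_pos: [510.6, -83.3, 144.3]
eef_rot: [-3.141, 0.0, 3.141]
wrist_force: [-0.2, -0.1, -0.0]
finger_gap: 84.2
finger_force: 0.0
```

Request:
carry_out(
  slide=[
    [0,0,0],
    [0,0,0],
    [0,0,0],
    [0,0,0],
    [0,0,0],
    [0,0,0],
    [0,0,0],
    [0,0,0],
  ],
  dr=[
    [0,0,0],
    [0,0,0],
    [0,0,0],
    [0,0,0],
    [0,0,0],
    [0,0,0],
    [0,0,0],
    [0,0,0],
  ],
  gripper=[76,73,70,67,64,61,58,54],
  newtons=15,
)

```text
clock: 10.95
eef_pos: [510.4, -82.9, 144.3]
eef_rot: [-3.141, 0.001, 3.141]
wrist_force: [0.3, -2.0, 5.5]
finger_gap: 61.8
finger_force: 15.0
```

Request:
carry_out(
  slide=[
    [0,0,0.01],
    [0,0,0.03],
    [0,0,0.07],
    [0,0,0.13],
    [0,0,0.2],
    [0,0,0.28],
    [0,0,0.34],
    [0,0,0.36],
    [0,0,0.36],
  ],
  dr=[
    [0,0,0],
    [0,0,0],
    [0,0,0],
    [0,0,0],
    [0,0,0],
    [0,0,0],
    [0,0,0],
    [0,0,0],
    [0,0,0],
  ],
  gripper=[54,54,54,54,54,54,54,54,54],
  newtons=20,
)

```text
clock: 11.7
eef_pos: [510.4, -82.7, 235.3]
eef_rot: [-3.141, 0.002, 3.141]
wrist_force: [0.7, 1.8, -2.4]
finger_gap: 61.5
finger_force: 20.0
```

```bash
python3 - <<'E'
from h import *
for n in("wrist","scene"):
    s=read_state();im=camera(n)
    cv2.imwrite(f"pics/{n}6.png",im[...,::-1])
print(s['clock'],s['eef_pos'],s['finger_gap'],s['wrist_force'],s['joints'])
a=cv2.imread("pics/wrist6.png")[60:320,160:480];b=cv2.imread("pics/scene6.png")[150:300,150:350]
b=cv2.resize(b,(400,300),interpolation=2);a=cv2.resize(a,(400,325));cv2.imwrite("pics/both6.png",np.hstack([a,cv2.copyMakeBorder(b,0,25,0,0,cv2.BORDER_CONSTANT)]))
E
```

```text
11.75 [510.0935139  -82.65413975 234.068765  ] 61.48332374775177 [ 0.15588703 -0.80570262 -2.20442751] [-2.31533535e-01  2.94907140e-01  1.69528979e+00  1.76747002e-05
  1.15085988e+00 -1.80211937e+00]
```

View pics/both6.png

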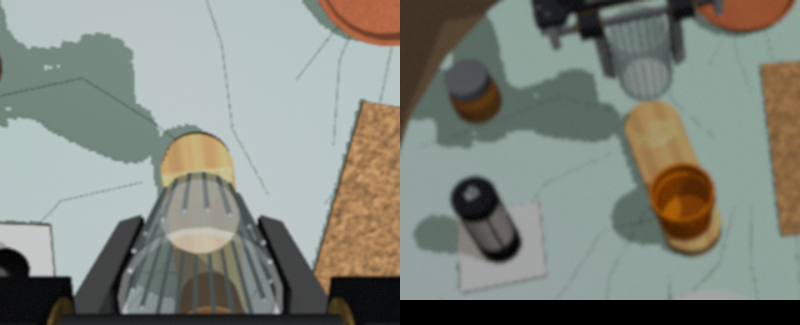

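The tumbler hangs upright in the fingers with the board and pot undisturbed, and the lantern stands mid-tile. Next I'll carry the tumbler to the coaster.

Request:
carry_out(
  slide=[
    [0,0.04,0.02],
    [-0.01,0.11,0.02],
    [-0.02,0.2,0.02],
    [-0.03,0.29,0.02],
    [-0.05,0.38,0.02],
    [-0.06,0.47,0.02],
    [-0.07,0.56,0.02],
    [-0.08,0.64,0.02],
    [-0.09,0.712,0.02],
  ],
  dr=[
    [0,0,0],
    [0,0,0],
    [0,0,0],
    [0,0,0],
    [0,0,0],
    [0,0,0],
    [0,0,0],
    [0,0,0],
    [0,0,0],
  ],
  gripper=[54,54,54,54,54,54,54,54,54],
)

```text
clock: 12.55
eef_pos: [487.0, 97.1, 238.4]
eef_rot: [-3.142, -0.001, -3.141]
wrist_force: [-0.2, -0.7, -2.7]
finger_gap: 62.0
finger_force: 20.0
```

Request:
carry_out(
  slide=[
    [-0.01,0.08,0],
    [-0.02,0.17,0],
    [-0.03,0.26,0],
    [-0.04,0.35,0],
    [-0.06,0.44,0],
    [-0.07,0.53,0],
    [-0.08,0.61,0],
    [-0.09,0.67,0],
    [-0.09,0.712,0],
    [-0.09,0.712,0],
  ],
  dr=[
    [0,0,0],
    [0,0,0],
    [0,0,0],
    [0,0,0],
    [0,0,0],
    [0,0,0],
    [0,0,0],
    [0,0,0],
    [0,0,0],
    [0,0,0],
  ],
  gripper=[54,54,54,54,54,54,54,54,54,54],
)

```text
clock: 13.38
eef_pos: [464.6, 275.0, 238.4]
eef_rot: [-3.141, -0.001, -3.14]
wrist_force: [0.4, 0.1, -2.1]
finger_gap: 61.6
finger_force: 20.0
```

Request:
carry_out(
  slide=[
    [0,0,0],
    [0,0,0],
    [0,0,0],
  ],
  dr=[
    [0,0,0],
    [0,0,0],
    [0,0,0],
  ],
  gripper=[54,54,54],
)

```text
clock: 13.63
eef_pos: [465.3, 272.6, 238.8]
eef_rot: [-3.141, -0.0, 3.14]
wrist_force: [-1.0, -0.4, -2.0]
finger_gap: 61.6
finger_force: 20.0
```

```bash
python3 - <<'E'
from h import *
s=read_state();m=camera_model("wrist");im=camera("wrist")
cv2.imwrite("pics/w7.png",im[...,::-1]);np.save("w7.npy",m,allow_pickle=True)
print(s['clock'],s['eef_pos'],s['eef_rot'],s['finger_gap'],s['wrist_force'],s['joints'][5])
print(proj(m,(465,273,5)))
E
```

```text
13.6333 [465.30877047 272.56309572 238.82989459] [-3.14136386e+00 -2.24708110e-04  3.14045677e+00] 61.62076829904533 [-1.02230904 -0.41781455 -1.97325233] -1.1076171942164883
[320.48113453 196.45196798]
```

View pics/w7.png

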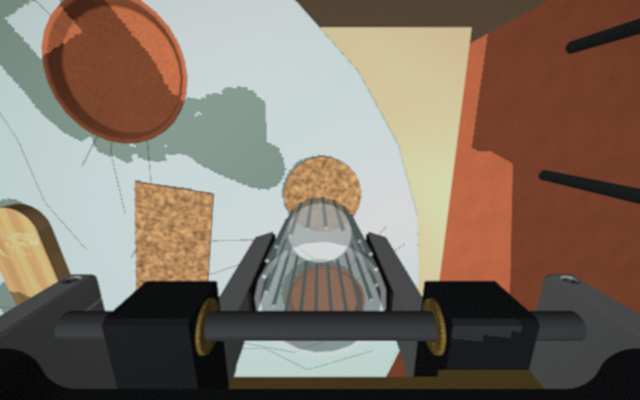

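The view shows the coaster spanning columns 283–361 with its top edge at row 155, and the tumbler foot right in front of it. The centre is about 1 mm further toward +y. Now lowering.

Request:
carry_out(
  slide=[
    [0,0.004,-0.08],
    [0,0.004,-0.17],
    [0,0.004,-0.26],
    [0,0.004,-0.33],
    [0,0.004,-0.38],
    [0,0.004,-0.41],
    [0,0.004,-0.42],
    [0,0.004,-0.424],
    [0,0.004,-0.424],
    [0,0.004,-0.424],
  ],
  dr=[
    [0,0,0],
    [0,0,0],
    [0,0,0],
    [0,0,0],
    [0,0,0],
    [0,0,0],
    [0,0,0],
    [0,0,0],
    [0,0,0],
    [0,0,0],
  ],
  gripper=[54,54,54,54,54,54,54,54,54,54],
)

```text
clock: 14.52
eef_pos: [465.5, 274.4, 133.7]
eef_rot: [3.141, 0.001, 3.141]
wrist_force: [-0.7, 1.2, -1.9]
finger_gap: 61.6
finger_force: 20.0
```

Request:
carry_out(
  slide=[
    [0,0,-0.003],
    [0,0,-0.005],
    [0,0,-0.005],
  ],
  dr=[
    [0,0,0],
    [0,0,0],
    [0,0,0],
  ],
  gripper=[54,54,54],
)

```text
clock: 14.77
eef_pos: [465.2, 274.4, 131.8]
eef_rot: [3.141, 0.0, 3.141]
wrist_force: [-0.7, -0.3, -2.0]
finger_gap: 61.9
finger_force: 20.0
```

Request:
carry_out(
  slide=[
    [0,0,-0.003],
    [0,0,-0.004],
    [0,0,-0.004],
  ],
  dr=[
    [0,0,0],
    [0,0,0],
    [0,0,0],
  ],
  gripper=[54,54,54],
)

```text
clock: 15.02
eef_pos: [465.5, 274.3, 131.4]
eef_rot: [3.141, 0.001, 3.141]
wrist_force: [-2.1, -2.4, 5.6]
finger_gap: 61.5
finger_force: 20.0
```

Request:
carry_out(
  slide=[
    [0,0,-0.003],
    [0,0,-0.003],
    [0,0,-0.003],
  ],
  dr=[
    [0,0,0],
    [0,0,0],
    [0,0,0],
  ],
  gripper=[54,54,54],
)

```text
clock: 15.27
eef_pos: [465.7, 274.3, 131.3]
eef_rot: [3.141, 0.002, 3.141]
wrist_force: [-2.8, -4.6, 12.3]
finger_gap: 62.0
finger_force: 20.0
```

Contact. I'll release and rise.

Request:
carry_out(
  slide=[
    [0,0,0.005],
    [0,0,0.005],
    [0,0,0.005],
    [0,0,0.005],
    [0,0,0.005],
    [0,0,0.005],
    [0,0,0.005],
    [0,0,0.005],
  ],
  dr=[
    [0,0,0],
    [0,0,0],
    [0,0,0],
    [0,0,0],
    [0,0,0],
    [0,0,0],
    [0,0,0],
    [0,0,0],
  ],
  gripper=[54,66,70,75,80,90,100,100],
)

```text
clock: 15.93
eef_pos: [465.2, 274.3, 131.1]
eef_rot: [-3.142, -0.0, 3.141]
wrist_force: [0.1, -0.1, 0.5]
finger_gap: 91.4
finger_force: 0.0
```

Request:
carry_out(
  slide=[
    [0,0,0.05],
    [0,0,0.15],
    [0,0,0.27],
    [0,0,0.39],
    [0,0,0.5],
    [0,0,0.52],
  ],
  dr=[
    [0,0,0],
    [0,0,0],
    [0,0,0],
    [0,0,0],
    [0,0,0],
    [0,0,0],
  ],
  gripper=[100,100,100,100,100,100],
)

```text
clock: 16.43
eef_pos: [466.0, 274.7, 265.9]
eef_rot: [3.139, 0.006, 3.141]
wrist_force: [0.4, -0.4, 1.4]
finger_gap: 94.1
finger_force: 0.0
```

Request:
carry_out(
  slide=[
    [0.08,-0.16,0],
    [0.16,-0.32,0],
    [0.24,-0.48,0],
    [0.3,-0.62,0],
    [0.32,-0.7,0],
    [0.32,-0.7,0],
  ],
  dr=[
    [0,0,0],
    [0,0,0],
    [0,0,0],
    [0,0,0],
    [0,0,0],
    [0,0,0],
  ],
  gripper=[100,100,100,100,100,100],
)

```text
clock: 16.93
eef_pos: [546.2, 95.1, 260.3]
eef_rot: [-3.141, -0.001, 3.137]
wrist_force: [-0.1, 1.2, -0.5]
finger_gap: 94.0
finger_force: 0.0
```

Request:
carry_out(
  slide=[
    [0.08,-0.16,0],
    [0.16,-0.32,0],
    [0.24,-0.48,0],
    [0.3,-0.62,0],
    [0.33,-0.69,0],
    [0.33,-0.69,0],
    [0.33,-0.69,0],
  ],
  dr=[
    [0,0,0],
    [0,0,0],
    [0,0,0],
    [0,0,0],
    [0,0,0],
    [0,0,0],
    [0,0,0],
  ],
  gripper=[100,100,100,100,100,100,100],
)

```text
clock: 17.52
eef_pos: [627.7, -73.7, 260.0]
eef_rot: [3.141, -0.001, 3.14]
wrist_force: [-0.4, 0.5, -0.8]
finger_gap: 94.2
finger_force: 0.0
```

```bash
python3 - <<'E'
from h import *
for n in("wrist","scene"):
    s=read_state();m=camera_model(n)
    im=camera(n);np.save(f"{n}8.npy",m,allow_pickle=True)
    cv2.imwrite(f"pics/{n}8.png",im[...,::-1])
print(s['clock'],s['eef_pos'],s['eef_rot'],s['wrist_force'])
a=cv2.imread("pics/wrist8.png")[60:320,160:480];b=cv2.imread("pics/scene8.png")[100:300,170:480]
b=cv2.resize(b,(400,258),interpolation=2);a=cv2.resize(a,(400,325),interpolation=2);cv2.imwrite("pics/both8.png",np.hstack([a,cv2.copyMakeBorder(b,0,67,0,0,cv2.BORDER_CONSTANT)]))
E
```

```text
17.5667 [627.46087938 -72.58822013 260.36021247] [ 3.14116219e+00 -1.11293961e-03  3.14115846e+00] [-0.07855101  0.01391401 -0.18609268]
```

View pics/both8.png

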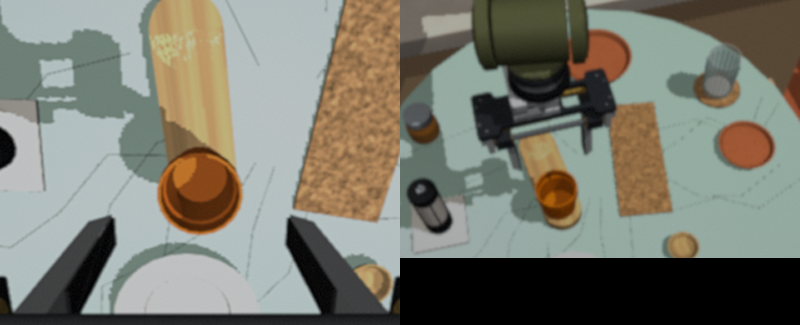

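The tumbler stands on the coaster. The empty pot's rim circle is centred at crop (200,191), and the bare board runs above it.

```bash
python3 - <<'E'
from h import *
m=np.load("wrist8.npy",allow_pickle=True).item();q=lambda u,v:(160+u/1.25,60+v/1.25)
for p in((200,191),(159,191),(242,191),(201,149),(200,234)): print(plane(m,q(*p),80)[:2])
im=cv2.imread("pics/wrist8.png");hsv=cv2.cvtColor(im,cv2.COLOR_BGR2HSV)
c=blob((hsv[...,1]>60)&(hsv[...,0]<30),(305,140))[:,0,:].astype(float)
P=np.array([plane(m,p,18)[:2] for p in c]);k=(P[:,0]<560)&(P[:,0]>515)
Q=P[k];cy=Q[:,1].mean()
for S in(Q[Q[:,1]<cy],Q[Q[:,1]>cy]):
    p=np.polyfit(S[:,0],S[:,1],1);print(np.degrees(np.arctan(p[0])),np.polyval(p,570),np.polyval(p,540))
print("end",P[:,0].min(),P[P[:,0].argmin()])
print(proj(m,(607,-274,6)))
E
```

```text
[629.96205888 -73.65434406]
[ 629.87026095 -105.64627386]
[630.05613241 -40.86936064]
[596.74987423 -72.81379158]
[666.39657348 -73.74848691]
6.463699658900744 -110.1716452426259 -113.57046133107438
6.221492509960924 -47.36867956355143 -50.639109218446755
end 474.58935520547004 [474.58935521 -90.83980861]
[153.81048887 176.67890876]
```

Request:
carry_out(
  slide=[
    [0.012,-0.002,-0.1],
    [0.012,-0.002,-0.2],
    [0.012,-0.002,-0.3],
    [0.012,-0.002,-0.38],
    [0.012,-0.002,-0.42],
    [0.012,-0.002,-0.44],
    [0.012,-0.002,-0.44],
    [0.012,-0.002,-0.44],
  ],
  dr=[
    [0,0,0],
    [0,0,0],
    [0,0,0],
    [0,0,0],
    [0,0,0],
    [0,0,0],
    [0,0,0],
    [0,0,0],
  ],
  gripper=[100,100,100,100,100,100,90,84],
)

```text
clock: 18.28
eef_pos: [631.0, -73.3, 152.3]
eef_rot: [-3.141, 0.001, -3.141]
wrist_force: [-0.2, -0.5, -0.2]
finger_gap: 84.0
finger_force: 0.0
```

Request:
carry_out(
  slide=[
    [0,0,0],
    [0,0,0],
    [0,0,0],
    [0,0,0],
    [0,0,0],
    [0,0,0],
    [0,0,0],
    [0,0,0],
  ],
  dr=[
    [0,0,0],
    [0,0,0],
    [0,0,0],
    [0,0,0],
    [0,0,0],
    [0,0,0],
    [0,0,0],
    [0,0,0],
  ],
  gripper=[81,79,77,75,73,70,67,64],
  newtons=10,
)

```text
clock: 18.95
eef_pos: [630.7, -73.8, 151.3]
eef_rot: [-3.141, 0.0, 3.141]
wrist_force: [-1.4, -0.6, 2.0]
finger_gap: 66.3
finger_force: 10.0
```

Request:
carry_out(
  slide=[
    [0,0,0.01],
    [0,0,0.04],
    [0,0,0.09],
    [0,0,0.16],
    [0,0,0.24],
    [0,0,0.3],
    [0,0,0.3],
    [0,0,0.3],
  ],
  dr=[
    [0,0,0],
    [0,0,0],
    [0,0,0],
    [0,0,0],
    [0,0,0],
    [0,0,0],
    [0,0,0],
    [0,0,0],
  ],
  gripper=[64,64,64,64,64,64,64,64],
)

```text
clock: 19.62
eef_pos: [630.8, -73.7, 227.2]
eef_rot: [-3.141, 0.002, 3.141]
wrist_force: [-0.3, -0.5, -0.4]
finger_gap: 66.0
finger_force: 10.0
```

Request:
carry_out(
  slide=[
    [0,0.04,0.02],
    [-0.01,0.12,0.02],
    [-0.02,0.22,0.02],
    [-0.03,0.32,0.02],
    [-0.04,0.42,0.02],
    [-0.045,0.52,0.02],
    [-0.05,0.61,0.02],
    [-0.059,0.7,0.02],
    [-0.059,0.7,0.02],
  ],
  dr=[
    [0,0,0],
    [0,0,0],
    [0,0,0],
    [0,0,0],
    [0,0,0],
    [0,0,0],
    [0,0,0],
    [0,0,0],
    [0,0,0],
  ],
  gripper=[64,64,64,64,64,64,64,64,64],
)

```text
clock: 20.37
eef_pos: [615.0, 105.4, 230.3]
eef_rot: [3.141, -0.002, -3.138]
wrist_force: [-1.1, 0.3, -0.1]
finger_gap: 65.9
finger_force: 10.0
```

Request:
carry_out(
  slide=[
    [-0.01,0.08,0],
    [-0.02,0.18,0],
    [-0.03,0.28,0],
    [-0.04,0.38,0],
    [-0.045,0.48,0],
    [-0.05,0.58,0],
    [-0.059,0.66,0],
    [-0.059,0.7,0],
    [-0.059,0.7,0],
    [-0.059,0.7,0],
  ],
  dr=[
    [0,0,0],
    [0,0,0],
    [0,0,0],
    [0,0,0],
    [0,0,0],
    [0,0,0],
    [0,0,0],
    [0,0,0],
    [0,0,0],
    [0,0,0],
  ],
  gripper=[64,64,64,64,64,64,64,64,64,64],
)

```text
clock: 21.2
eef_pos: [601.1, 275.9, 230.6]
eef_rot: [-3.141, -0.001, -3.141]
wrist_force: [0.1, -0.7, -0.5]
finger_gap: 65.7
finger_force: 10.0
```

Request:
carry_out(
  slide=[
    [0,0,0],
    [0,0,0],
  ],
  dr=[
    [0,0,0],
    [0,0,0],
  ],
  gripper=[64,64],
)

```text
clock: 21.37
eef_pos: [601.5, 275.1, 231.1]
eef_rot: [-3.141, -0.0, 3.14]
wrist_force: [-0.6, -0.2, -1.1]
finger_gap: 66.2
finger_force: 10.0
```

```bash
python3 - <<'E'
from h import *
s=read_state();m=camera_model("wrist");im=camera("wrist")
np.save("w9.npy",m,allow_pickle=True);cv2.imwrite("pics/w9.png",im[...,::-1])
print(s['clock'],s['eef_pos'],s['eef_rot'],s['finger_gap'],s['wrist_force'])
print(proj(m,(601,277,4)),proj(m,(601-51,277,12)),proj(m,(466,274,5)))
E
```

```text
21.3667 [601.46099873 275.07666003 231.14222933] [-3.14137947e+00 -1.14136952e-04  3.14004206e+00] 66.15586170118726 [-0.61921968 -0.18076149 -1.12349184]
[321.81161881 197.76626544] [321.83130052 152.92014793] [318.73499168  67.17009136]
```

View pics/w9.png

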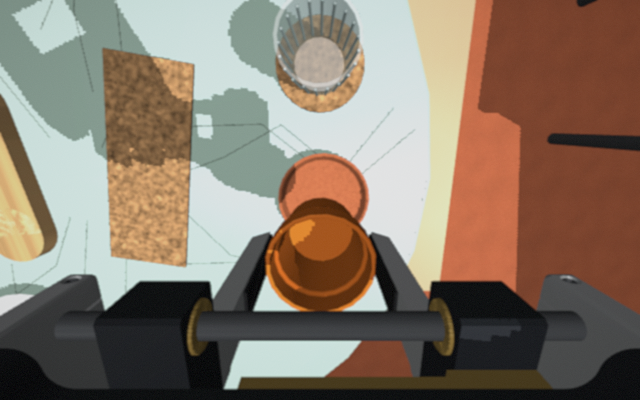

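The saucer spans columns 278–369 with its top edge at row 153, so the pot should shift +2.5 mm in y. The tumbler sits centred on the coaster at (319,65).

Request:
carry_out(
  slide=[
    [0,0.01,-0.08],
    [0,0.01,-0.16],
    [0,0.01,-0.24],
    [0,0.01,-0.3],
    [0,0.01,-0.34],
    [0,0.01,-0.36],
    [0,0.01,-0.368],
    [0,0.01,-0.368],
    [0,0.01,-0.368],
  ],
  dr=[
    [0,0,0],
    [0,0,0],
    [0,0,0],
    [0,0,0],
    [0,0,0],
    [0,0,0],
    [0,0,0],
    [0,0,0],
    [0,0,0],
  ],
  gripper=[64,64,64,64,64,64,64,64,64],
)

```text
clock: 22.17
eef_pos: [601.5, 278.8, 140.1]
eef_rot: [3.141, 0.001, 3.141]
wrist_force: [0.7, -0.2, -1.1]
finger_gap: 65.7
finger_force: 10.0
```

Request:
carry_out(
  slide=[
    [0,0,-0.004],
    [0,0,-0.006],
    [0,0,-0.006],
  ],
  dr=[
    [0,0,0],
    [0,0,0],
    [0,0,0],
  ],
  gripper=[64,64,64],
)

```text
clock: 22.42
eef_pos: [601.2, 278.8, 138.0]
eef_rot: [3.141, 0.0, 3.141]
wrist_force: [1.4, 0.3, -0.4]
finger_gap: 66.0
finger_force: 10.0
```

Request:
carry_out(
  slide=[
    [0,0,-0.003],
    [0,0,-0.004],
    [0,0,-0.004],
  ],
  dr=[
    [0,0,0],
    [0,0,0],
    [0,0,0],
  ],
  gripper=[64,64,64],
)

```text
clock: 22.67
eef_pos: [601.3, 278.9, 137.3]
eef_rot: [3.141, 0.001, 3.141]
wrist_force: [-2.6, -0.7, 4.2]
finger_gap: 65.8
finger_force: 10.0
```

Request:
carry_out(
  slide=[
    [0,0,-0.003],
    [0,0,-0.003],
    [0,0,-0.003],
  ],
  dr=[
    [0,0,0],
    [0,0,0],
    [0,0,0],
  ],
  gripper=[64,64,64],
)

```text
clock: 22.92
eef_pos: [601.4, 279.0, 137.1]
eef_rot: [3.141, 0.001, 3.141]
wrist_force: [-2.8, -1.6, 9.3]
finger_gap: 66.0
finger_force: 10.0
```

Request:
carry_out(
  slide=[
    [0,0,0.004],
    [0,0,0.004],
    [0,0,0.004],
    [0,0,0.004],
    [0,0,0.004],
    [0,0,0.004],
    [0,0,0.004],
  ],
  dr=[
    [0,0,0],
    [0,0,0],
    [0,0,0],
    [0,0,0],
    [0,0,0],
    [0,0,0],
    [0,0,0],
  ],
  gripper=[64,72,76,82,90,100,100],
)

```text
clock: 23.5
eef_pos: [601.2, 278.8, 136.8]
eef_rot: [-3.142, -0.0, 3.141]
wrist_force: [-0.5, 0.2, 0.5]
finger_gap: 92.3
finger_force: 0.0
```

Request:
carry_out(
  slide=[
    [0,0,0.05],
    [0,0,0.15],
    [0,0,0.27],
    [0,0,0.39],
    [0,0,0.48],
    [0,0,0.48],
  ],
  dr=[
    [0,0,0],
    [0,0,0],
    [0,0,0],
    [0,0,0],
    [0,0,0],
    [0,0,0],
  ],
  gripper=[100,100,100,100,100,100],
)

```text
clock: 24.0
eef_pos: [602.1, 279.2, 263.7]
eef_rot: [3.138, 0.008, 3.141]
wrist_force: [-0.4, -0.0, 0.1]
finger_gap: 94.3
finger_force: 0.0
```

Request:
carry_out(
  slide=[
    [-0.01,-0.15,0],
    [-0.02,-0.3,0],
    [-0.04,-0.45,0],
    [-0.05,-0.6,0],
    [-0.06,-0.714,0],
    [-0.06,-0.714,0],
  ],
  dr=[
    [0,0,0],
    [0,0,0],
    [0,0,0],
    [0,0,0],
    [0,0,0],
    [0,0,0],
  ],
  gripper=[100,100,100,100,100,100],
)

```text
clock: 24.5
eef_pos: [585.9, 95.9, 257.4]
eef_rot: [-3.141, 0.0, 3.137]
wrist_force: [-0.1, -0.1, -0.6]
finger_gap: 93.8
finger_force: 0.0
```

Request:
carry_out(
  slide=[
    [-0.01,-0.15,0],
    [-0.02,-0.3,0],
    [-0.04,-0.45,0],
    [-0.05,-0.6,0],
    [-0.06,-0.714,0],
    [-0.06,-0.714,0],
    [-0.06,-0.714,0],
    [-0.06,-0.714,0],
  ],
  dr=[
    [0,0,0.018],
    [0,0,0.018],
    [0,0,0.018],
    [0,0,0.018],
    [0,0,0.018],
    [0,0,0.018],
    [0,0,0.018],
    [0,0,0.018],
  ],
  gripper=[100,100,100,100,100,100,100,100],
)

```text
clock: 25.17
eef_pos: [571.3, -77.6, 257.1]
eef_rot: [3.141, 0.0, -3.029]
wrist_force: [-0.3, 1.0, 0.3]
finger_gap: 94.2
finger_force: 0.0
```

```bash
python3 - <<'E'
from h import *
s=read_state();m=camera_model("wrist");im=camera("wrist");sc=camera("scene")
np.save("w10.npy",m,allow_pickle=True);cv2.imwrite("pics/w10.png",im[...,::-1]);cv2.imwrite("pics/s10.png",sc[...,::-1])
print(s['clock'],s['eef_pos'],s['eef_rot'])
bgr=cv2.imread("pics/w10.png");hsv=cv2.cvtColor(bgr,cv2.COLOR_BGR2HSV)
for n,sd,z in(("board",tuple(map(float,proj(m,(560,-80,18)))),18),("mat",tuple(map(float,proj(m,(550,84,4)))),4)):
    c=blob((hsv[...,1]>60)&(hsv[...,0]<30),sd)[:,0,:].astype(float);P=np.array([plane(m,p,z)[:2] for p in c]).astype(np.float32)
    print(n,cv2.minAreaRect(P))
a=cv2.resize(bgr[0:320,100:640],(400,237));b=cv2.imread("pics/s10.png")[80:320,150:520]
cv2.imwrite("pics/both10.png",np.hstack([a,cv2.resize(b,(400,259))[:237]]))
E
```

```text
25.1667 [571.25702301 -77.56180054 257.06995643] [ 3.14143196e+00  1.10710862e-04 -3.02865691e+00]
board ((572.7762451171875, -78.46841430664062), (197.7064666748047, 63.82914733886719), 6.498654365539551)
mat ((562.5390014648438, 84.42310333251953), (89.9035415649414, 218.12039184570312), 80.52249908447266)
```

View pics/both10.png

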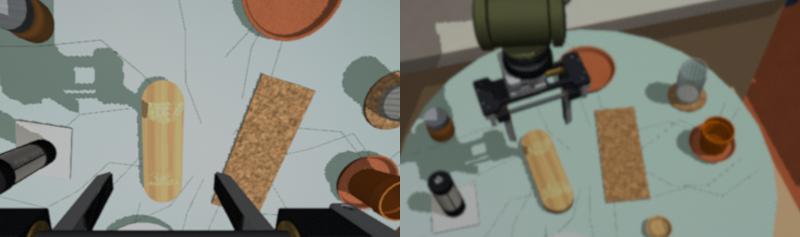

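The board is now bare at (572.8,-78.5), yaw 6.5°. Lantern, tumbler and pot all stand on their places.

Request:
carry_out(
  slide=[
    [0.006,-0.004,-0.12],
    [0.006,-0.004,-0.24],
    [0.006,-0.004,-0.36],
    [0.006,-0.004,-0.48],
    [0.006,-0.004,-0.56],
    [0.006,-0.004,-0.6],
    [0.006,-0.004,-0.615],
    [0.006,-0.004,-0.615],
    [0.006,-0.004,-0.615],
  ],
  dr=[
    [0,0,0],
    [0,0,0],
    [0,0,0],
    [0,0,0],
    [0,0,0],
    [0,0,0],
    [0,0,0],
    [0,0,0],
    [0,0,0],
  ],
  gripper=[100,100,100,100,100,100,100,100,100],
)

```text
clock: 26.02
eef_pos: [573.3, -79.0, 104.4]
eef_rot: [-3.141, 0.002, -3.028]
wrist_force: [0.5, -0.5, 0.2]
finger_gap: 94.2
finger_force: 0.0
```

Request:
carry_out(
  slide=[
    [0,0,-0.006],
    [0,0,-0.012],
    [0,0,-0.012],
    [0,0,-0.012],
  ],
  dr=[
    [0,0,0],
    [0,0,0],
    [0,0,0],
    [0,0,0],
  ],
  gripper=[100,100,95,90],
)

```text
clock: 26.35
eef_pos: [572.8, -79.2, 100.5]
eef_rot: [-3.141, 0.0, -3.029]
wrist_force: [1.0, 0.3, 0.4]
finger_gap: 86.3
finger_force: 0.0
```

Tips are about 3.5 mm above the stool. Closing on the board.

Request:
carry_out(
  slide=[
    [0,0,0],
    [0,0,0],
    [0,0,0],
    [0,0,0],
    [0,0,0],
    [0,0,0],
    [0,0,0],
    [0,0,0],
    [0,0,0],
    [0,0,0],
  ],
  dr=[
    [0,0,0],
    [0,0,0],
    [0,0,0],
    [0,0,0],
    [0,0,0],
    [0,0,0],
    [0,0,0],
    [0,0,0],
    [0,0,0],
    [0,0,0],
  ],
  gripper=[84,80,77,74,72,70,68,65,62,58],
  newtons=20,
)

```text
clock: 27.18
eef_pos: [572.7, -79.1, 100.1]
eef_rot: [3.141, -0.0, -3.029]
wrist_force: [0.1, 1.5, 0.5]
finger_gap: 64.0
finger_force: 20.0
```

Request:
carry_out(
  slide=[
    [0,0,0.01],
    [0,0,0.03],
    [0,0,0.07],
    [0,0,0.12],
    [0,0,0.17],
    [0,0,0.2],
    [0,0,0.2],
    [0,0,0.2],
  ],
  dr=[
    [0,0,0],
    [0,0,0],
    [0,0,0],
    [0,0,0],
    [0,0,0],
    [0,0,0],
    [0,0,0],
    [0,0,0],
  ],
  gripper=[58,58,58,58,58,58,58,58],
  newtons=25,
)

```text
clock: 27.85
eef_pos: [572.8, -79.2, 150.8]
eef_rot: [-3.141, 0.001, -3.029]
wrist_force: [0.9, -1.1, -2.5]
finger_gap: 63.9
finger_force: 25.0
```

Request:
carry_out(
  slide=[
    [0,0.05,0],
    [0,0.13,0],
    [0,0.22,0],
    [-0.01,0.31,0],
    [-0.01,0.4,0],
    [-0.01,0.49,0],
    [-0.016,0.58,0],
    [-0.016,0.652,0],
    [-0.016,0.652,0],
    [-0.016,0.652,0],
  ],
  dr=[
    [0,0,-0.005],
    [0,0,-0.01],
    [0,0,-0.015],
    [0,0,-0.02],
    [0,0,-0.026],
    [0,0,-0.032],
    [0,0,-0.038],
    [0,0,-0.0444],
    [0,0,-0.0444],
    [0,0,-0.0444],
  ],
  gripper=[58,58,58,58,58,58,58,58,58,58],
)

```text
clock: 28.68
eef_pos: [568.4, 84.3, 149.5]
eef_rot: [-3.141, -0.001, 2.978]
wrist_force: [-0.3, -1.5, -1.7]
finger_gap: 63.5
finger_force: 25.0
```

Request:
carry_out(
  slide=[
    [0,0,-0.04],
    [0,0,-0.08],
    [0,0,-0.08],
    [0,0,-0.08],
  ],
  dr=[
    [0,0,0],
    [0,0,0],
    [0,0,0],
    [0,0,0],
  ],
  gripper=[58,58,58,58],
)

```text
clock: 29.02
eef_pos: [568.3, 83.1, 129.0]
eef_rot: [-3.141, -0.002, 2.975]
wrist_force: [0.4, -0.4, -1.6]
finger_gap: 63.6
finger_force: 25.0
```

```bash
python3 - <<'E'
from h import *
s=read_state();m=camera_model("wrist");im=camera("wrist")
np.save("w11.npy",m,allow_pickle=True);cv2.imwrite("pics/w11.png",im[...,::-1])
print(s['clock'],s['eef_pos'],s['eef_rot'],s['wrist_force'],s['finger_gap'])
E
```

```text
29.0167 [568.31117478  83.10664891 128.95788105] [-3.14104392e+00 -2.04132381e-03  2.97481375e+00] [ 0.35020353 -0.43870894 -1.56291079] 63.61965900027697
```

View pics/w11.png

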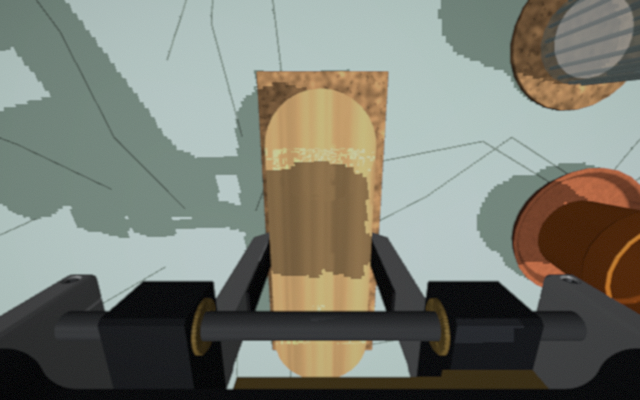

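The held board's near tip is at (320,88), and the mat's near corners are at (256,71) and (388,72).

```bash
python3 - <<'E'
from h import *
m=np.load("w11.npy",allow_pickle=True).item()
a,b=[plane(m,p,4)[:2] for p in((256,71.5),(388,72))];d=b-a;print(a,b,np.linalg.norm(d),np.degrees(np.arctan2(d[1],d[0]))-90)
d/=np.linalg.norm(d);n=np.array([d[1],-d[0]]);print("mat centre",(a+b)/2+115*n)
t=plane(m,(320,88.5),47)[:2];print("board tip",t,"centre",t+100*np.array([np.cos(np.radians(9.5)),-np.sin(np.radians(9.5))]))
l,r=[plane(m,p,47)[:2] for p in((266,140),(376,140))];print(l,r,np.linalg.norm(r-l),(l+r)/2)
for u,v,z in((258.5,120,4),(382,150,4),): print(plane(m,(u,v),z)[:2])
L=np.array([plane(m,p,47)[:2] for p in((266,150),(272,300))]);e=L[1]-L[0];print("board yaw L",np.degrees(np.arctan2(e[1],e[0])))
R=np.array([plane(m,p,47)[:2] for p in((376,150),(370,300))]);e=R[1]-R[0];print("board yaw R",np.degrees(np.arctan2(e[1],e[0])))
E
```

```text
[447.8538331   59.48115367] [462.96958918 147.16153407] 88.97378933726166 -9.78142284085115
mat centre [568.73996007  83.78399515]
board tip [470.54509517  99.37865   ] centre [569.17365532  82.87388941]
[492.27499267  64.60150653] [502.68460466 126.20391959] 62.475733823453425 [497.47979867  95.40271306]
[478.68314474  54.09129621]
[513.89201068 137.58687455]
board yaw L -10.259214207899365
board yaw R -8.832495651224574
```

Request:
carry_out(
  slide=[
    [0,0.003,-0.03],
    [0,0.003,-0.06],
    [0,0.003,-0.085],
    [0,0.003,-0.094],
    [0,0.003,-0.094],
    [0,0.003,-0.094],
  ],
  dr=[
    [0,0,0],
    [0,0,0],
    [0,0,0],
    [0,0,0],
    [0,0,0],
    [0,0,0],
  ],
  gripper=[58,58,58,58,58,58],
)

```text
clock: 29.57
eef_pos: [568.7, 84.6, 106.5]
eef_rot: [-3.142, -0.0, 2.975]
wrist_force: [0.2, -0.0, -1.8]
finger_gap: 63.9
finger_force: 25.0
```

Request:
carry_out(
  slide=[
    [0,0,-0.004],
    [0,0,-0.006],
    [0,0,-0.006],
  ],
  dr=[
    [0,0,0],
    [0,0,0],
    [0,0,0],
  ],
  gripper=[58,58,58],
)

```text
clock: 29.82
eef_pos: [568.7, 84.6, 105.3]
eef_rot: [3.142, 0.0, 2.975]
wrist_force: [0.2, -1.0, -1.6]
finger_gap: 63.6
finger_force: 25.0
```

Request:
carry_out(
  slide=[
    [0,0,-0.003],
    [0,0,-0.004],
    [0,0,-0.004],
  ],
  dr=[
    [0,0,0],
    [0,0,0],
    [0,0,0],
  ],
  gripper=[58,58,58],
)

```text
clock: 30.07
eef_pos: [568.7, 84.5, 104.1]
eef_rot: [3.142, 0.0, 2.975]
wrist_force: [-0.6, 0.2, -2.5]
finger_gap: 63.6
finger_force: 25.0
```

Request:
carry_out(
  slide=[
    [0,0,-0.002],
    [0,0,-0.003],
    [0,0,-0.003],
  ],
  dr=[
    [0,0,0],
    [0,0,0],
    [0,0,0],
  ],
  gripper=[58,58,58],
)

```text
clock: 30.32
eef_pos: [568.7, 84.5, 104.1]
eef_rot: [3.142, 0.0, 2.975]
wrist_force: [-4.4, 0.2, 8.1]
finger_gap: 63.7
finger_force: 25.0
```

Request:
carry_out(
  slide=[
    [0,0,0.003],
    [0,0,0.003],
    [0,0,0.003],
    [0,0,0.003],
    [0,0,0.003],
    [0,0,0.003],
    [0,0,0.003],
    [0,0,0.003],
  ],
  dr=[
    [0,0,0],
    [0,0,0],
    [0,0,0],
    [0,0,0],
    [0,0,0],
    [0,0,0],
    [0,0,0],
    [0,0,0],
  ],
  gripper=[58,69,73,78,84,92,100,100],
)

```text
clock: 30.98
eef_pos: [568.7, 84.5, 104.1]
eef_rot: [3.142, 0.0, 2.975]
wrist_force: [0.1, -0.7, 0.0]
finger_gap: 93.5
finger_force: 0.0
```

Request:
carry_out(
  slide=[
    [0,0,0.05],
    [0,0,0.15],
    [0,0,0.3],
    [0,0,0.45],
    [0,0,0.6],
    [-0.2,0,0.75],
    [-0.3,0,0.85],
    [-0.4,0,0.85],
    [-0.4,0,0.85],
  ],
  dr=[
    [0,0,0],
    [0,0,0],
    [0,0,0],
    [0,0,0],
    [0,0,0],
    [0,0,0],
    [0,0,0],
    [0,0,0],
    [0,0,0],
  ],
  gripper=[100,100,100,100,100,100,100,100,100],
)

```text
clock: 31.73
eef_pos: [465.0, 84.7, 320.6]
eef_rot: [3.14, 0.005, 2.976]
wrist_force: [-0.1, 0.6, -0.1]
finger_gap: 94.2
finger_force: 0.0
```

```bash
python3 - <<'E'
from h import *
s=read_state();m=camera_model("wrist");im=camera("wrist");sc=camera("scene")
np.save("w12.npy",m,allow_pickle=True);cv2.imwrite("pics/w12.png",im[...,::-1]);cv2.imwrite("pics/s12.png",sc[...,::-1])
print(s['clock'],s['eef_pos'],s['wrist_force'],s['finger_gap'])
a=cv2.resize(cv2.imread("pics/w12.png"),(400,250));b=cv2.imread("pics/s12.png")[100:350,130:530]
cv2.imwrite("pics/both12.png",np.hstack([a,b]))
E
```

```text
31.7333 [465.01466585  84.71243069 320.62027044] [-0.05619613  0.55376617 -0.13008243] 94.22622324968727
```

View pics/both12.png

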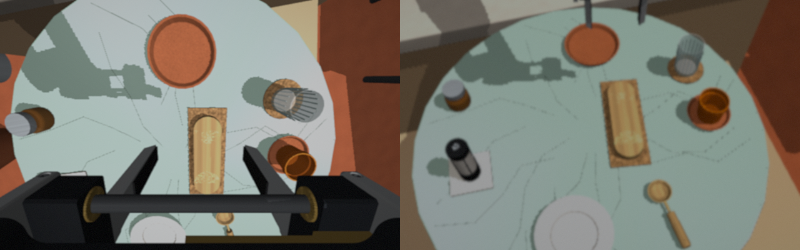

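The final view shows the board centred on the mat at (628,122) in the right crop. The lantern is mid-tile, the tumbler on the coaster, the pot in the small saucer, and the jar and plate untouched. I'm handing in.

```bash
python3 -c "
from cell import *
print(sign_off())"
```

```text
the job is handed in; nothing more can be done
None
```

I took the stack apart in the order asked and handed the job in at about 32 s: the lantern is on the tile, the tumbler on the coaster, the pot in the smaller saucer and the board lined up on the mat, with the jar and plate left where they were.

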